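# Squeeze a batch of straps in the cam fixture

## Task

Proof-squeeze the steel straps in the hand-cranked cam fixture: crank it open, lay every strap in a lane of its own, then crank the camshaft until the jaw is fully forward, resting on the cam's dwell with the straps pushed against the fence, and leave it so for three seconds. Then crank it fully open again and drop all the straps into the grey crate, leaving the fixture open and the measuring instruments on the bench where they are.

Things in the scene. Friction and masses are not known exactly. Their poses are not given: they have to be found in the camera images.
- fixture: cam fixture fixed to the worktop, a T-shaped dark steel base 12 mm thick. Origin on the vertical camshaft axis at the underside; x runs from the camshaft along the lanes to the fence, z up. Three lanes along x, at y = -60, 0, +60 mm, floor at z = 12 mm. One strap per lane, lying flat, its length along the lane; any lanes may be used, straps in neighbouring lanes stand 34 mm apart
- lane_mid (a point): where to lay a strap's centre in the middle lane, on the lane floor: fixture x = 100, y = 0, z = 12 mm. Low aluminium blocks (tops 8 mm above the floor) guide the strap sideways in a gap of 32 mm; they stand at fixture x 64 to 82 and 128 to 146 mm, 28 mm wide between lanes, so that beside the strap's middle (x 82 to 128 mm) fingers have free room down to the floor
- lane_left (a point): the same point of the lane at fixture y = +60 mm
- lane_right (a point): the same point of the lane at fixture y = -60 mm
- fence_face (a point): middle of the fence's face, fixture x = 156 mm; the fence runs across all lanes, top at z = 30 mm. With the jaw fully back the plunger tips stand at x = 42 mm, so a lane offers 114 mm of length for a 100 mm strap. With the jaw fully forward each strap is pushed against the fence with about 6 N, its centre at x = 106 mm
- crank (a joint): angle of camshaft and crank arm, rad, growing counter-clockwise from above; stops at -0.30 and 3.64. Arm along the fixture's -x at 0, -y at 1.57, +x at 3.14. Below 1.36 the jaw is fully back (open); 1.36 to 2.44 the cam lifts; above 2.44 is the dwell: jaw fully forward and still. Friction 0.2 N m: it stays where left, about 6 N at the knob turns it. Starts anywhere from 1.7 to 3.4
- jaw (a joint): travel of the jaw (the cam follower) along the fixture's +x, m: about 0 fully back, about 0.016 fully forward in the dwell. A steel bar 188 mm wide, top at z = 33 mm, pulled back by a spring, with three 12 mm brass spring plungers, one per lane
- knob_mid (a point): middle of the crank's upright black knob, 60 mm from the camshaft axis and 73 mm above the worktop; the knob is 26 mm in diameter, from 45 to 95 mm above the worktop, and spins freely on the arm (arm top 44 mm above the worktop), so it can be gripped from above and led round the circle with the gripper's heading unchanged
- strap_a: slotted flat steel bar 100 x 26 x 20 mm (length, width, height), 0.25 to 0.4 kg, with a 9 x 44 mm slot through its middle from top to bottom; origin at the centre of the bar, 10 mm above its underside, x along its length, y across, z up. Two or three of strap_a, strap_b, strap_c are present
- strap_b: slotted flat steel bar 100 x 26 x 20 mm (length, width, height), 0.25 to 0.4 kg, with a 9 x 44 mm slot through its middle from top to bottom; origin at the centre of the bar, 10 mm above its underside, x along its length, y across, z up. Two or three of strap_a, strap_b, strap_c are present
- strap_c: slotted flat steel bar 100 x 26 x 20 mm (length, width, height), 0.25 to 0.4 kg, with a 9 x 44 mm slot through its middle from top to bottom; origin at the centre of the bar, 10 mm above its underside, x along its length, y across, z up. Two or three of strap_a, strap_b, strap_c are present
- crate: open grey plastic crate for finished straps, 200 x 150 x 70 mm (x, y, z), walls and floor 5 mm, fixed to the worktop; origin at the centre of its underside, x along its long side, z up
- dial_indicator: dial indicator lying on the bench, 104 x 58 x 21 mm, a delicate bystander
- micrometer: micrometer lying on the bench, 42 x 140 x 16 mm, a delicate bystander
Not all that is in view belongs to the job. Leave any yellow look-alike of the strap_b alone.

How it is judged:
On the way, in this order (a step that is already met when the one before it is completed fails the run):
1. the fixture is cranked open and every strap present lies down in a lane of its own (value of joint crank below 1.25 rad and value of joint jaw below 0.0025 m and x of strap_a in the frame of fixture between 0.088 and 0.11 m and z of strap_a in the frame of fixture between 0.018 and 0.028 m and angle between the x axis of each of strap_a, strap_b, strap_c and the x axis of fixture, either way round below 0.12 rad and (y of strap_a in the frame of fixture between -0.066 and -0.054 m or y of strap_a in the frame of fixture between -0.006 and 0.006 m or y of strap_a in the frame of fixture between 0.054 and 0.066 m) and x of strap_b in the frame of fixture between 0.088 and 0.11 m and z of strap_b in the frame of fixture between 0.018 and 0.028 m and (y of strap_b in the frame of fixture between -0.066 and -0.054 m or y of strap_b in the frame of fixture between -0.006 and 0.006 m or y of strap_b in the frame of fixture between 0.054 and 0.066 m) and x of strap_c in the frame of fixture between 0.088 and 0.11 m and z of strap_c in the frame of fixture between 0.018 and 0.028 m and (y of strap_c in the frame of fixture between -0.066 and -0.054 m or y of strap_c in the frame of fixture between -0.006 and 0.006 m or y of strap_c in the frame of fixture between 0.054 and 0.066 m)), for 0.3 s.
2. the camshaft is cranked into the dwell, jaw fully forward and still for 2.5 s, every strap pushed against the fence (value of joint crank above 2.5 rad and value of joint jaw above 0.0145 m and velocity of joint crank between -0.15 and 0.15 rad/s and x of strap_a in the frame of fixture between 0.103 and 0.109 m and z of strap_a in the frame of fixture between 0.018 and 0.028 m and angle between the x axis of each of strap_a, strap_b, strap_c and the x axis of fixture, either way round below 0.12 rad and (y of strap_a in the frame of fixture between -0.066 and -0.054 m or y of strap_a in the frame of fixture between -0.006 and 0.006 m or y of strap_a in the frame of fixture between 0.054 and 0.066 m) and x of strap_b in the frame of fixture between 0.103 and 0.109 m and z of strap_b in the frame of fixture between 0.018 and 0.028 m and (y of strap_b in the frame of fixture between -0.066 and -0.054 m or y of strap_b in the frame of fixture between -0.006 and 0.006 m or y of strap_b in the frame of fixture between 0.054 and 0.066 m) and x of strap_c in the frame of fixture between 0.103 and 0.109 m and z of strap_c in the frame of fixture between 0.018 and 0.028 m and (y of strap_c in the frame of fixture between -0.066 and -0.054 m or y of strap_c in the frame of fixture between -0.006 and 0.006 m or y of strap_c in the frame of fixture between 0.054 and 0.066 m)), for 2.5 s.
3. the camshaft is cranked back, jaw fully back (value of joint crank below 1.25 rad and value of joint jaw below 0.0025 m), for 0.2 s.
At the end, for the whole second after the job is handed in: every strap lies at rest inside the crate (its centre inside the walls and below the rim), the crank is below 1.25 rad and the jaw within 2.5 mm of fully back (all of step 3 and x of strap_a in the frame of crate between -0.095 and 0.095 m and y of strap_a in the frame of crate between -0.07 and 0.07 m and z of strap_a in the frame of crate between 0 and 0.065 m and linear speed of each of strap_a, strap_b, strap_c below 0.03 m/s and x of strap_b in the frame of crate between -0.095 and 0.095 m and y of strap_b in the frame of crate between -0.07 and 0.07 m and z of strap_b in the frame of crate between 0 and 0.065 m and x of strap_c in the frame of crate between -0.095 and 0.095 m and y of strap_c in the frame of crate between -0.07 and 0.07 m and z of strap_c in the frame of crate between 0 and 0.065 m); the robot touches nothing.
It fails at once if a measuring instrument (dial indicator, micrometer) is moved more than 25 mm (distance of any of dial_indicator, micrometer from where it was at the start of the episode above 0.025 m).
Of strap_a, strap_b, strap_c only 2 to 3 are there at a start; the rules pass over those that are not, and their reading is None.
At some moment in a run one of strap_a, strap_b, strap_c may be knocked a few centimetres aside while the robot is not near it.
Once in a run the grip may slacken for a moment while it holds something.
It also fails if it takes over 210 s, if anything falls off the work surface, if the arm or the gripper's body presses on something with over 40 N, if the wrist force passes 120 N, or if a joint passes its speed limit or range.

## Robot

A 6-joint arm with a two-finger parallel gripper is mounted at the origin on a cart in front of the work surface, level with it; the furniture and walls round the work are solid. World frame = base frame: x ahead of the robot, y to its left, z up, the work surface at z = 0. Lengths are in m, angles in rad, forces in N, time in s.
With the tool pointing down it reaches from about 0.325 to 0.75 m from the base axis. Payload 7.6 kg.
Tool frame: the origin (TCP) lies between the finger pads; the fingertips stand 14 mm ahead of it and the grasp point (between the pads) lies 5 mm behind it (manip.tips_ahead is the distance from the TCP to the fingertips, in m); z points along the fingers, y is the line along which they close (so a half turn about z gives the same grasp; the last joint's range is limited). The gripper opens to 85 mm and grips with 20 to 120 N. Pads are 22 mm wide; open, the fingers measure 114 mm over their backs; the gripper's body (76 mm by 85 mm) begins 54 mm behind the grasp point. The pads swing forward as they close: fully open they stand 13 mm farther back than shut.
Start: joints at [1.265, 0.052, 1.401, -0, 1.689, -0.07], TCP at [0.123, 0.51, 0.245] pointing down, gripper open.
Joint ranges: [-2.9, 2.9], [-0.91, 2.17], [0.12, 2.37], [-1.06, 4.2], [0.26, 2.73], [-2.93, 2.93]. Speed limits (rad/s): [2.57, 2.57, 3.01, 3.14, 3.14, 3.14].

## Interface

Orientations are given as a unit quaternion [w, x, y, z].
In Python, from station import monitor, viewer, manip gives the robot as it stands.
- The arm moves only by the shell command python3 -m creep 'ROWS' [FORCE]. ROWS is text: rows parted by semicolons, each of 5 numbers parted by spaces: the shift along the tool's x, y, z in units of 40 mm (1.0 is 40 mm), then the turn about the tool's z in degrees, then the closure, from 0 (fully open) to 1 (shut). A call has 1 to 10 rows; each row shifts and turns the commanded pose from where the row before left it, along the tool's axes as they then stand; what a row does not reach is not made up. A row lasts 1/10 s, in which the tool goes at most 50 mm and 8.59 degrees, less where a joint would pass 70% of its speed; a pose out of reach is approached as far as the arm can. A call is refused whole if a number of a shift passes 1 or a number of a turn 8.59, either way. A call with a gripper value outside its range is refused whole. The fingers move at their own pace and stop on an object; FORCE is the grip in N (left out, the last holds). Time passes only in rows, so rows that do not move let the fingers close. It gives the time, the measured TCP pose, the force, the opening and the grip force at its end, in the units of the state.
- monitor.sense(): the state, without advancing time (a new reading comes with each control period).
- viewer.get_image(name): name is "scene" or "top"; returns a dict with "image" (400x640x3 uint8, red, green, blue), "mtx" (3x3 intrinsics, pixels), "distortion" ([k1, k2, p1, p2, k3] as OpenCV has them; the pictures are not rectified), "extrinsics" (4x4, takes a point from world to camera coordinates). Camera axes: x right, y down, z forward; pixel columns grow to the right and rows downward; lengths in m; the calibration is good to about 2 mm. A picture is of the moment at which its call begins. There is no depth.
- manip.sign_off(): hands the job in; it is judged then, once.
The state is a dict: "clock": time; "joint_pos": joint angles; "joint_vel": joint speeds; "tau": joint torques, N m; "tool_pos": TCP position; "eef_rot": TCP orientation; "wrist_force": force on the tool from outside, world axes, zero at the start; "torque": the same for the moment, N m; "gripper_width": finger opening in m; "finger_force": force on a finger pad.
Only numpy, scipy, OpenCV 4.12 (cv2) and the standard library are available. Lean on these libraries where they do the work, as an engineer would, in place of code of your own. Each camera call takes 0.05 s, during which the arm holds its last target. There are 200 camera calls.

## Working session

There is one attempt and no reset: what is moved stays moved. The work goes in short steps, Python scripts to look and compute and a shell command to move; the robot and the scene stay as the last step left them, time stands still between calls to the robot, and variables do not carry over. Pictures are saved under pics/ and viewed, at most 14 in all, crops included, and the job is handed in when it is done.

```bash
ls; mkdir -p pics; python3 - <<'E'
from station import monitor, viewer, manip
import cv2
for n in("scene","top"):
    d=viewer.get_image(n); cv2.imwrite(f"pics/{n}0.png",d["image"][:,:,::-1]); print(n,d["mtx"],d["distortion"],d["extrinsics"])
print(monitor.sense(), manip.tips_ahead)
E
```

```text
pics
scene [[473.28244988   0.         313.52372892]
 [  0.         473.28244988 204.42615689]
 [  0.           0.           1.        ]] [-0.13316511  0.          0.          0.          0.        ] [[ 0.47185287 -0.8816188  -0.01015684 -0.27500353]
 [-0.60546639 -0.31563575 -0.73060559  0.37666905]
 [ 0.64090976  0.35088796 -0.68272418  1.18026807]
 [ 0.          0.          0.          1.        ]]
top [[468.04980689   0.         325.00434826]
 [  0.         468.04980689 208.20333654]
 [  0.           0.           1.        ]] [0.0005098 0.        0.        0.        0.       ] [[-0.01477633 -0.99972535  0.01818998 -0.0379835 ]
 [-0.99161168  0.01231535 -0.12866471  0.54036846]
 [ 0.12840536 -0.01993859 -0.99152131  1.3779425 ]
 [ 0.          0.          0.          1.        ]]
{'clock': 0.1, 'joint_pos': array([ 1.26466793e+00,  5.27563313e-02,  1.40162112e+00,  2.40464171e-05,
        1.68862647e+00, -7.03174181e-02]), 'joint_vel': array([-0.00208066, -0.00206698, -0.00328934, -0.00114563,  0.00023458,
        0.00083787]), 'tau': array([ 1.26492589e-03, -3.82582819e+01, -3.60986531e+01, -7.73002057e-05,
        4.83382129e-03,  6.47387765e-05]), 'tool_pos': array([0.12255979, 0.51023126, 0.24456682]), 'eef_rot': array([-1.43763476e-04,  1.17631073e-01,  9.93057115e-01, -6.90936491e-04]), 'wrist_force': array([-0.6213121 ,  0.22331157,  0.23942149]), 'torque': array([ 0.02400938,  0.01474841, -0.04066612]), 'finger_force': 0.0, 'gripper_width': 0.08523420210302197} 0.014
```

View pics/top0.png

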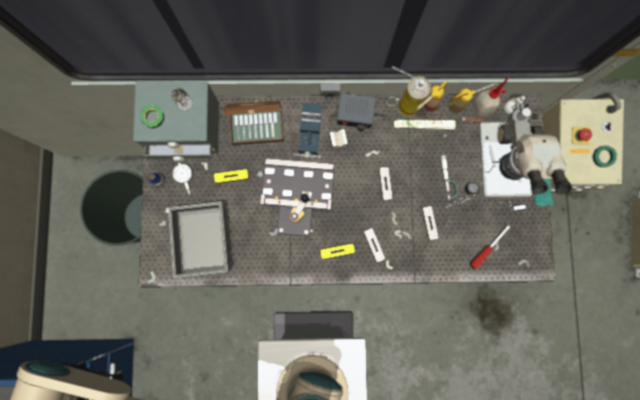

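View pics/scene0.png

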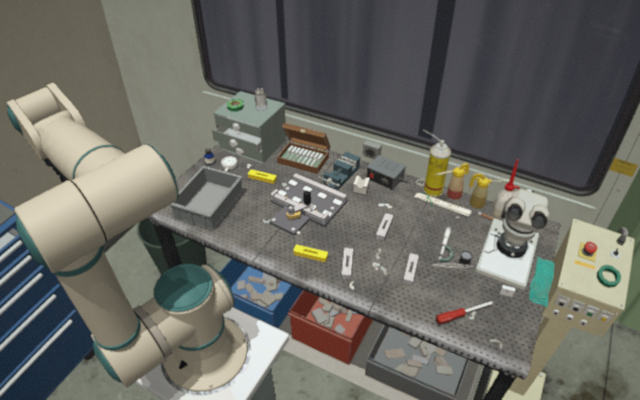

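The top view shows three white straps at about (386,183), (374,245) and (430,222), with yellow look-alikes at (231,176) and (338,251). The fixture is at (297,190) with its crank near (297,212), and the crate is at (198,240). The dial indicator is at (181,175) and the micrometer at (447,172). I'll measure these more closely.

```bash
cat > h.py <<'E'
import numpy as np, cv2
from station import monitor, viewer, manip
from scipy.spatial.transform import Rotation as R
def grab(n): return viewer.get_image(n)
def p2w(d,px,z):
    K,D,E=(np.array(d[k],float) for k in("mtx","distortion","extrinsics"))
    u=cv2.undistortPoints(np.array(px,float).reshape(-1,1,2),K,D)[:,0]
    r=np.c_[u,np.ones(len(u))]@E[:3,:3]; c=-E[:3,:3].T@E[:3,3]
    return c+r*((np.broadcast_to(z,len(u))-c[2])/r[:,2])[:,None]
def w2p(d,P):
    K,D,E=(np.array(d[k],float) for k in("mtx","distortion","extrinsics"))
    return cv2.projectPoints(np.array(P,float).reshape(-1,1,3),cv2.Rodrigues(E[:3,:3])[0],E[:3,3],K,D)[0][:,0]
def straps(d,zt=.02):
    "white bars: centre xyz, long-axis angle deg, length, width in mm"
    im=d["image"].astype(int); m=((im.min(2)>165)).astype(np.uint8)
    m=cv2.morphologyEx(m,cv2.MORPH_CLOSE,np.ones((3,3)))
    out=[]
    for c in cv2.findContours(m,cv2.RETR_EXTERNAL,cv2.CHAIN_APPROX_NONE)[0]:
        if len(c)<20: continue
        w=p2w(d,c[:,0],zt)[:,:2]*1000
        (cx,cy),(a,b),t=cv2.minAreaRect(w.astype(np.float32))
        if a<b:a,b,t=b,a,t+90
        if 75<a<125 and 15<b<40: out.append([round(cx/1000,4),round(cy/1000,4),round((t+90)%180-90,1),round(a),round(b)])
    return out
def pose():
    s=monitor.sense(); q=s["eef_rot"]; M=R.from_quat([*q[1:],q[0]]).as_matrix(); return s,M
def plan(t,ydir=None):
    "shift in tool units to TCP target t; turn so tool y is along ydir (deg, mod 180)"
    s,M=pose(); v=M.T@(np.array(t)-s["tool_pos"])/.04
    print("t",round(s["clock"],1),"tcp",s["tool_pos"].round(4),"w",round(s["gripper_width"],4),"F",s["wrist_force"].round(1),"grip",round(s["finger_force"],1),"q",s["joint_pos"].round(2))
    cur=np.degrees(np.arctan2(M[1,1],M[0,1])); print("tool y heading",round(cur,1),"tilt",round(M[2,2],4))
    dt=0
    if ydir is not None:
        dt=-((ydir-cur+90)%180-90); print("turn",round(dt,1))
    print("shift units now",v.round(2),"after turn",(R.from_euler("z",-dt,degrees=True).apply(v)).round(2))
E
python3 - <<'E'
from h import *
d=grab("top");print(straps(d))
e=grab("scene");print(straps(e))
im=d["image"][140:290,140:480,::-1]
cv2.imwrite("pics/c1.png",cv2.resize(im[10:115,90:205],None,fx=6.5,fy=5.7,interpolation=cv2.INTER_CUBIC)[:600])
cv2.imwrite("pics/c2.png",cv2.resize(im[0:150,0:120],None,fx=4,fy=4,interpolation=cv2.INTER_CUBIC))
print(np.vstack([p2w(d,[[181,173],[447,172],[171,206],[225,203],[229,272],[175,275]],[.02,.01,.07,.07,.07,.07])]).round(3))
E
```

```text
[[0.4288, -0.1932, 21.3, 101, 28], [0.4939, -0.3664, 10.2, 101, 27], [0.6183, -0.2334, 5.6, 101, 27], [0.7295, 0.353, 89.4, 80, 22], [0.734, 0.4519, -85.7, 79, 36]]
[[0.4937, -0.3664, 10.1, 100, 25], [0.4283, -0.1936, 21.5, 100, 25], [0.6183, -0.2337, 5.3, 100, 26]]
[[ 0.656  0.394  0.02 ]
 [ 0.652 -0.428  0.01 ]
 [ 0.547  0.406  0.07 ]
 [ 0.554  0.249  0.07 ]
 [ 0.353  0.235  0.07 ]
 [ 0.347  0.389  0.07 ]]
```

View pics/c1.png

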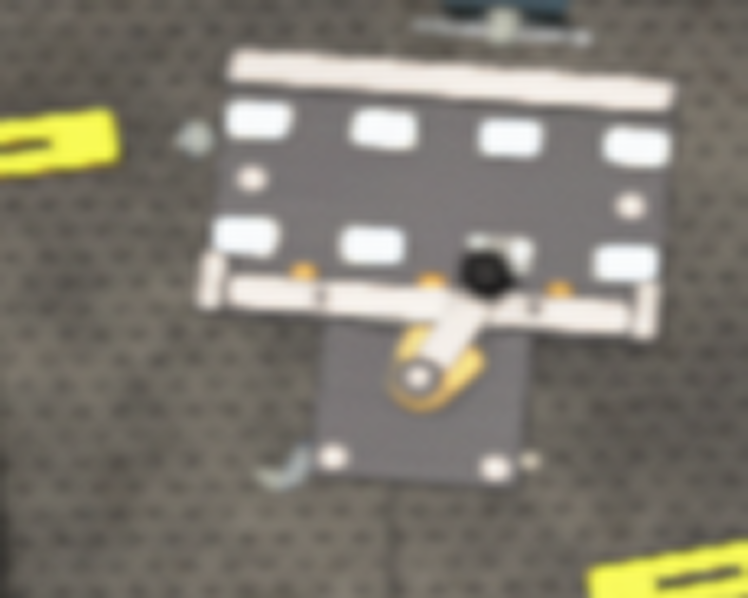

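View pics/c2.png

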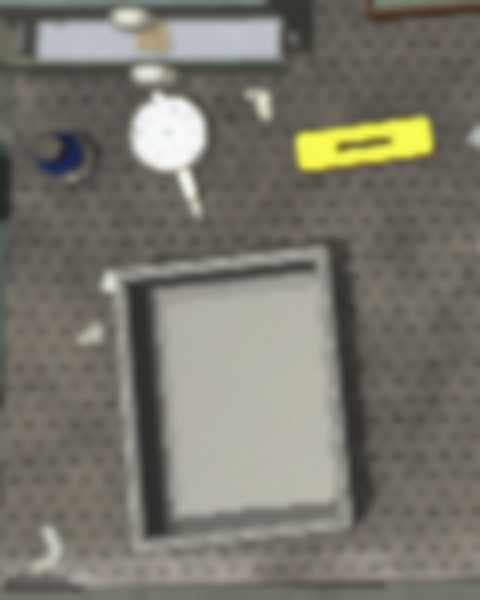

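The crops show seven block tops clearly, with the near middle-right one hidden by the knob. The knob top is at c1 (486,270), the camshaft at (418,376), and the crate rim is seen whole. Next I'll fit the fixture.

```bash
cat > fix.py <<'E'
from h import *
d=grab("top"); B=np.array([[137,90],[137,30],[137,-30],[137,-90],[73,90],[73,30],[73,-90]])/1000
px=np.array([[259,120],[384,130],[511,139],[637,146],[247,237],[372,245],[626,263]])/[6.5,5.7]+[230,150]-.4
g=cv2.cvtColor(d["image"],cv2.COLOR_RGB2GRAY).astype(float)
for i,(u,v) in enumerate(px):  # refine centroid
    U,V=np.meshgrid(np.arange(int(u)-6,int(u)+8),np.arange(int(v)-3,int(v)+5)); w=np.clip(g[V,U]-190,0,None)
    px[i]=(w*U).sum()/w.sum(),(w*V).sum()/w.sum()
W=p2w(d,px,.02)[:,:2]
a,b=B-B.mean(0),W-W.mean(0); th=np.arctan2((a[:,0]*b[:,1]-a[:,1]*b[:,0]).sum(),(a*b).sum())
Rm=np.array([[np.cos(th),-np.sin(th)],[np.sin(th),np.cos(th)]]); o=W.mean(0)-Rm@B.mean(0)
print("origin",o.round(4),"deg",np.degrees(th).round(2)); print("res mm",((W-o-B@Rm.T)*1000).round(1).tolist())
np.savez("fx.npz",o=o,R=Rm,th=th)
k=p2w(d,[[230+486/6.5-.4,150+270/5.7-.4],[230+418/6.5-.4,150+376/5.7-.4]],[.095,.045])[:,:2]
f=(k-o)@Rm; print("knob/shaft in fixture",f.round(4),"crank",np.arctan2(-f[0,1],-f[0,0])%6.28,"knob world",k[0])
import sys
for n,p in dict(knob=k[0]).items(): plan([*p,.15],np.degrees(th)+90)
E
python3 fix.py
```

```text
origin [0.5159 0.0476] deg -5.4
res mm [[-0.1, -0.0], [-0.1, -0.1], [0.1, 0.2], [-0.2, 0.1], [0.2, 0.2], [-0.0, -0.1], [0.1, -0.1]]
knob/shaft in fixture [[ 0.0526 -0.0276]
 [ 0.0016  0.0007]] crank 2.6577378113650925 knob world [0.56562763 0.01517662]
t 0.2 tcp [0.1226 0.5104 0.2449] w 0.0856 F [0.6 0.4 0.7] grip 0.0 q [ 1.26  0.05  1.4   0.    1.69 -0.07]
tool y heading 76.5 tilt -1.0
turn -8.1
shift units now [-13.66  -9.45   2.38] after turn [-12.19 -11.28   2.38]
```

```bash
python3 -m creep '0 0 0 -8.1 0; -.9 -.84 0 0 0; -.9 -.84 0 0 0; -.9 -.84 0 0 0; -.9 -.84 0 0 0; -.9 -.84 0 0 0; -.9 -.84 0 0 0; -.9 -.84 0 0 0; -.9 -.84 0 0 0; -.9 -.84 0 0 0' 60
cat > k.py <<'E'
from h import *
import sys
F=np.load("fx.npz"); th=np.degrees(float(F["th"]))
def fw(x,y,z): return [*(F["o"]+F["R"]@[x,y]),z]
if __name__=="__main__":
    x,y,z=map(float,sys.argv[1:4]); plan(fw(x,y,z),th+90)
E
python3 k.py .0532 -.0279 .068
```

```text
clock: 1.25
tool_pos: [0.4176, 0.1771, 0.2455]
eef_rot: [0.0, 0.047, 0.999, 0.0]
wrist_force: [0.1, 0.7, 0.2]
gripper_width: 0.0855
finger_force: 0.0
t 1.2 tcp [0.4176 0.1771 0.2455] w 0.0855 F [0.1 0.7 0.2] grip 0.0 q [ 0.32 -0.15  1.6   0.    1.7  -1.16]
tool y heading 84.6 tilt -1.0
turn -0.0
shift units now [-4.08 -3.69  4.44] after turn [-4.08 -3.69  4.44]
```

```bash
python3 -m creep '-.9 -.82 0 0 0; -.9 -.82 0 0 0; -.9 -.82 0 0 0; -.9 -.82 0 0 0; -.48 -.41 .5 0 0; 0 0 1 0 0; 0 0 1 0 0; 0 0 1 0 0;0 0 .9 0 0; 0 0 0 0 1' 60
python3 -m creep '0 0 0 0 1;0 0 0 0 1; 0 0 0 0 1; 0 0 0 0 1'
python3 k.py .0532 -.0279 .068
```

```text
clock: 2.25
tool_pos: [0.5616, 0.0167, 0.0634]
eef_rot: [-0.006, 0.047, 0.999, -0.0]
wrist_force: [-1.1, 0.2, -0.6]
gripper_width: 0.0732
finger_force: 0.0
clock: 2.65
tool_pos: [0.5666, 0.0163, 0.0721]
eef_rot: [0.002, 0.047, 0.999, -0.0]
wrist_force: [-1.0, -2.2, 5.6]
gripper_width: 0.0239
finger_force: 58.8
t 2.6 tcp [0.5666 0.0163 0.0721] w 0.0239 F [-1.  -2.2  5.6] grip 58.8 q [-0.04  0.29  1.49 -0.    1.36 -1.51]
tool y heading 84.6 tilt -1.0
turn -0.0
shift units now [ 0.01 -0.04  0.1 ] after turn [ 0.01 -0.04  0.1 ]
```

```bash
cat > arc.py <<'E'
import numpy as np,sys
a,b,n=float(sys.argv[1]),float(sys.argv[2]),int(sys.argv[3])
t=np.linspace(a,b,n+1); p=np.c_[np.cos(t),-np.sin(t)]*60/40   # tool x=-fx, tool y=+fy
print(np.diff(p,axis=0).round(2).tolist())
E
python3 arc.py 2.66 0.92 10
```

```text
[[0.14, -0.22], [0.18, -0.19], [0.21, -0.16], [0.23, -0.12], [0.25, -0.08], [0.26, -0.03], [0.26, 0.01], [0.25, 0.06], [0.24, 0.1], [0.22, 0.14]]
```

```bash
python3 -m creep '.14 -.22 0 0 1; .18 -.19 0 0 1; .21 -.16 0 0 1; .23 -.12 0 0 1; .25 -.08 0 0 1; .26 -.03 0 0 1; .26 .01 0 0 1; .25 .06 0 0 1; .24 .10 0 0 1; .22 .14 0 0 1'; python3 k.py -.0364 -.0477 .072
```

```text
clock: 3.65
tool_pos: [0.4751, 0.003, 0.0721]
eef_rot: [0.002, 0.048, 0.999, -0.003]
wrist_force: [-2.7, -10.7, 9.9]
gripper_width: 0.0236
finger_force: 60.3
t 3.6 tcp [0.4751 0.003  0.0721] w 0.0236 F [ -2.7 -10.7   9.9] grip 60.3 q [-0.07  0.04  1.77 -0.01  1.33 -1.54]
tool y heading 84.5 tilt -1.0
turn -0.1
shift units now [-0.    0.01  0.  ] after turn [-0.    0.01  0.  ]
```

```bash
python3 -m creep '0 0 0 0 .4; 0 0 0 0 .4; 0 0 0 0 .4;0 0 -.6 0 .4; 0 0 -1 0 .4' 80; python3 -c "
from h import *
d=grab('top');print(straps(d));plan([.6183,-.2336,.10],95.5)"
```

```text
clock: 4.15
tool_pos: [0.4726, 0.0057, 0.1314]
eef_rot: [-0.003, 0.047, 0.999, 0.0]
wrist_force: [0.6, -0.4, 1.2]
gripper_width: 0.0516
finger_force: 0.0
[[0.4285, -0.1933, 21.3, 100, 28], [0.4935, -0.3662, 10.0, 100, 27], [0.6183, -0.2333, 5.6, 101, 27], [0.7295, 0.353, 89.4, 80, 22]]
t 4.2 tcp [0.4766 0.0055 0.1406] w 0.0514 F [2.9 0.6 6.1] grip 0.0 q [-0.07 -0.03  1.7   0.    1.47 -1.54]
tool y heading 84.6 tilt -1.0
turn -10.9
shift units now [-4.08 -5.62  1.04] after turn [-2.95 -6.29  1.04]
```

```bash
python3 -m creep '0 0 0 -5.5 .4; 0 0 0 -5.4 .4; -.42 -.9 0 0 .4; -.42 -.9 0 0 .4; -.42 -.9 0 0 .4; -.42 -.9 0 0 .4; -.42 -.9 0 0 .4; -.42 -.9 0 0 .4; -.42 -.9 0 0 .4;0 0 0.5 0 .4'; python3 -c "
from h import *
plan([.6183,-.2336,.017],95.5)"
```

```text
clock: 5.2
tool_pos: [0.6179, -0.2389, 0.1153]
eef_rot: [0.003, -0.046, 0.999, -0.002]
wrist_force: [2.1, -0.1, -0.3]
gripper_width: 0.0513
finger_force: 0.0
t 5.2 tcp [ 0.6179 -0.2389  0.1153] w 0.0513 F [ 2.1 -0.1 -0.3] grip 0.0 q [-0.42  0.5   1.12 -0.    1.51 -2.09]
tool y heading 95.3 tilt -1.0
turn -0.2
shift units now [-0.01  0.14  2.46] after turn [-0.01  0.14  2.46]
```

```bash
python3 -m creep '0 .13 .3 0 .4; 0 0 .8 0 .4; 0 0 .6 0 .4; 0 0 .5 0 .4;0 0 .24 0 .4; 0 0 0 0 .4; 0 0 0 0 .4;0 0 0 0 1; 0 0 0 0 1; 0 0 0 0 1' 80; python3 k.py .099 -.06 .1
```

```text
clock: 6.2
tool_pos: [0.6158, -0.2294, 0.0178]
eef_rot: [0.001, -0.048, 0.999, -0.001]
wrist_force: [-0.0, 0.7, 6.3]
gripper_width: 0.0243
finger_force: 81.4
t 6.2 tcp [ 0.6158 -0.2294  0.0178] w 0.0243 F [-0.   0.7  6.3] grip 81.4 q [-0.41  0.59  1.21  0.    1.34 -2.08]
tool y heading 95.5 tilt -1.0
turn 10.9
shift units now [-0.33  5.19 -2.06] after turn [ 0.66  5.16 -2.06]
```

```bash
python3 -m creep '0 0 -.5 0 1; 0 0 -.6 5.5 1; 0 0 -.4 5.4 1; .1 .73 0 0 1; .1 .74 0 0 1; .1 .74 0 0 1; .1 .74 0 0 1; .1 .74 0 0 1; .1 .74 0 0 1; .1 .74 0 0 1'; python3 -m creep '0 0 0 0 1; 0 0 0 0 1'; python3 k.py .097 -.06 .0305
```

```text
clock: 7.2
tool_pos: [0.6059, -0.0191, 0.0753]
eef_rot: [-0.0, 0.047, 0.999, 0.0]
wrist_force: [-0.3, 0.9, -3.2]
gripper_width: 0.0242
finger_force: 80.2
clock: 7.4
tool_pos: [0.6062, -0.02, 0.0755]
eef_rot: [-0.0, 0.047, 0.999, -0.0]
wrist_force: [0.1, 0.2, -1.5]
gripper_width: 0.0239
finger_force: 80.2
t 7.4 tcp [ 0.6062 -0.02    0.0755] w 0.0239 F [ 0.1  0.2 -1.5] grip 80.2 q [-0.09  0.39  1.35 -0.    1.4  -1.57]
tool y heading 84.7 tilt -1.0
turn 0.1
shift units now [-0.02 -0.03  1.12] after turn [-0.02 -0.03  1.12]
```

```bash
python3 -m creep '-.02 -.03 .4 0 1; 0 0 .4 0 1; 0 0 .2 0 1; 0 0 .13 0 1; 0 0 0 0 1; 0 0 0 0 .5; 0 0 0 0 .5; 0 0 0 0 .5; 0 0 -.5 0 .5; 0 0 -1 0 .5'; python3 -c "
from h import *
plan([.4285,-.1935,.11],90+21.4)"
```

```text
clock: 8.4
tool_pos: [0.6051, -0.0215, 0.0875]
eef_rot: [-0.004, 0.047, 0.999, 0.0]
wrist_force: [0.5, 0.1, -0.5]
gripper_width: 0.0427
finger_force: 0.0
t 8.4 tcp [ 0.6051 -0.0215  0.0875] w 0.0427 F [ 0.5  0.1 -0.5] grip 0.0 q [-0.1   0.38  1.34  0.    1.43 -1.57]
tool y heading 84.6 tilt -1.0
turn -26.8
shift units now [ 3.99 -4.7  -0.53] after turn [ 5.68 -2.39 -0.53]
```

```bash
python3 -m creep '0 0 -.3 -6.7 .4; 0 0 -.2 -6.7 .4; 0 0 0 -6.7 .4; 0 0 0 -6.7 .4; .94 -.4 0 0 .4; .95 -.4 0 0 .4;.95 -.4 0 0 .4;.95 -.4 0 0 .4;.95 -.4 0 0 .4;.94 -.39 0 0 .4'; python3 -m creep '0 0 .8 0 .4; 0 0 .5 0 .4; 0 0 0 0 .4; 0 0 0 0 .4'; python3 -c "
from h import *
d=grab('top');print(straps(d))
plan([.4285,-.1935,.017],90+21.4)"
```

```text
clock: 9.4
tool_pos: [0.4293, -0.1945, 0.1108]
eef_rot: [0.0, -0.186, 0.983, -0.0]
wrist_force: [0.2, -0.6, 0.0]
gripper_width: 0.0512
finger_force: 0.0
clock: 9.8
tool_pos: [0.4308, -0.1936, 0.0591]
eef_rot: [0.0, -0.186, 0.983, -0.0]
wrist_force: [0.0, -0.1, 1.4]
gripper_width: 0.0513
finger_force: 0.0
[[0.1318, 0.1146, 89.0, 79, 31], [0.4939, -0.3664, 10.2, 101, 27], [0.7295, 0.353, 89.4, 80, 22], [0.7352, 0.4523, 89.4, 77, 32]]
t 9.8 tcp [ 0.4313 -0.1938  0.0598] w 0.0515 F [-0.1 -0.2  0. ] grip 0.0 q [-0.5   0.06  1.78  0.    1.3  -2.44]
tool y heading 111.4 tilt -1.0
turn 0.0
shift units now [0.06 0.03 1.07] after turn [0.06 0.03 1.07]
```

```bash
python3 -m creep '.06 .03 .3 0 .4; 0 0 .4 0 .4; 0 0 .35 0 .4; 0 0 0 0 .4;0 0 0 0 1; 0 0 0 0 1; 0 0 0 0 1; 0 0 0 0 1' 80; python3 k.py .099 .0 .1; python3 -c "
from h import *
s,M=pose(); v=np.array([.4285,-.1935,0])-s['tool_pos']; print('strap centre minus tcp, along -toolx mm',-v@M[:,0]*1000)"
```

```text
clock: 10.65
tool_pos: [0.4286, -0.1936, 0.0178]
eef_rot: [0.001, -0.186, 0.983, -0.001]
wrist_force: [-1.3, 0.6, 6.8]
gripper_width: 0.0237
finger_force: 79.7
t 10.7 tcp [ 0.4286 -0.1936  0.0178] w 0.0237 F [-1.3  0.6  6.8] grip 79.7 q [-0.5   0.11  1.81  0.    1.21 -2.45]
tool y heading 111.4 tilt -1.0
turn 26.8
shift units now [-6.45  3.7  -2.05] after turn [-4.09  6.21 -2.05]
strap centre minus tcp, along -toolx mm -0.0399541874386093
```

```bash
python3 -m creep '0 0 -.4 0 1; 0 0 -.4 6.7 1; 0 0 -.4 6.7 1; 0 0 -.4 6.7 1; 0 0 0 6.7 1; -.82 .5 0 0 1; -.82 .5 0 0 1; -.82 .5 0 0 1; -.82 .5 0 0 1; -.82 .5 0 0 1'; python3 -m creep '0 .7 0 0 1; 0 .8 0 0 1; 0 .8 0 0 1; 0 .8 0 0 1; 0 .6 0 0 1; 0 0 0 0 1; 0 0 0 0 1'; python3 k.py .099 .0 .0300
```

```text
clock: 11.65
tool_pos: [0.6015, -0.1083, 0.08]
eef_rot: [-0.0, 0.047, 0.999, 0.0]
wrist_force: [0.5, -1.0, -1.3]
gripper_width: 0.0238
finger_force: 79.1
clock: 12.35
tool_pos: [0.6141, 0.0383, 0.08]
eef_rot: [-0.0, 0.047, 0.999, -0.0]
wrist_force: [0.3, 0.5, -2.9]
gripper_width: 0.0245
finger_force: 79.2
t 12.3 tcp [0.6141 0.0383 0.08  ] w 0.0245 F [ 0.3  0.5 -2.9] grip 79.2 q [ 0.    0.41  1.32 -0.    1.41 -1.47]
tool y heading 84.6 tilt -1.0
turn 0.0
shift units now [-0.01  0.    1.25] after turn [-0.01  0.    1.25]
```

```bash
python3 -m creep '0 0 .4 0 1; 0 0 .4 0 1; 0 0 .25 0 1; 0 0 .2 0 1; 0 0 0 0 1; 0 0 0 0 .5; 0 0 0 0 .5; 0 0 0 0 .5; 0 0 -.8 0 .5; 0 0 -1 0 .5'; python3 -c "
from h import *
plan([.4937,-.3664,.10],90+10.1)"
```

```text
clock: 13.35
tool_pos: [0.6131, 0.0381, 0.101]
eef_rot: [-0.002, 0.047, 0.999, -0.0]
wrist_force: [0.8, 0.4, 1.3]
gripper_width: 0.0427
finger_force: 0.0
t 13.3 tcp [0.6131 0.0381 0.101 ] w 0.0427 F [0.8 0.4 1.3] grip 0.0 q [ 0.    0.39  1.3   0.    1.45 -1.47]
tool y heading 84.6 tilt -1.0
turn -15.5
shift units now [  2.02 -10.35   0.04] after turn [ 4.71 -9.43  0.04]
```

```bash
python3 -m creep '0 0 0 -7.8 .4; 0 0 0 -7.7 .4; .47 -.94 0 0 .4; .47 -.94 0 0 .4; .47 -.94 0 0 .4; .47 -.94 0 0 .4; .47 -.94 0 0 .4; .47 -.94 0 0 .4; .47 -.94 0 0 .4; .47 -.94 0 0 .4'; python3 -m creep '.47 -.94 0 0 .4; .47 -.94 0 0 .4; 0 0 .7 0 .4; 0 0 .4 0 .4; 0 0 0 0 .4; 0 0 0 0 .4'; python3 -c "
from h import *
d=grab('top');e=grab('scene');print(straps(d),straps(e))
plan([.4937,-.3664,.017],100.1)
cv2.imwrite('pics/c3.png',cv2.resize(d['image'][140:240,210:450,::-1],None,fx=3.3,fy=3.3,interpolation=cv2.INTER_CUBIC))"
```

```text
clock: 14.35
tool_pos: [0.5185, -0.286, 0.1028]
eef_rot: [0.0, -0.088, 0.996, -0.0]
wrist_force: [1.0, -0.4, -0.4]
gripper_width: 0.0514
finger_force: 0.0
clock: 14.95
tool_pos: [0.4956, -0.3641, 0.0585]
eef_rot: [-0.0, -0.089, 0.996, 0.0]
wrist_force: [0.4, 0.1, 1.0]
gripper_width: 0.0513
finger_force: 0.0
[[0.7295, 0.353, 89.4, 80, 22], [0.7352, 0.4523, 89.4, 77, 32]] [[0.0504, 0.1011, -35.8, 78, 22]]
t 15.1 tcp [ 0.4962 -0.3647  0.0599] w 0.0514 F [-0.3  0.4  0.2] grip 0.0 q [-0.69  0.43  1.33  0.    1.37 -2.44]
tool y heading 100.2 tilt -1.0
turn 0.1
shift units now [ 0.07 -0.03  1.07] after turn [ 0.07 -0.03  1.07]
```

View pics/c3.png

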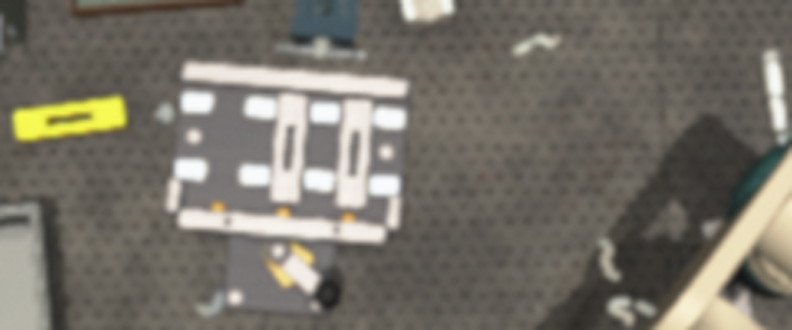

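The two straps lie straight in the middle lane (289,150) and right lane (354,153). The crank knob at (328,290) is well past open. The gripper hides the third strap, so I'll grasp it and check by the opening.

```bash
python3 -m creep '.07 -.03 .3 0 .4; 0 0 .4 0 .4; 0 0 .35 0 .4; 0 0 0 0 .4;0 0 0 0 1; 0 0 0 0 1; 0 0 0 0 1; 0 0 0 0 1' 80; python3 k.py .099 .06 .1; python3 -c "
from h import *
s,M=pose(); v=np.array([.4937,-.3664,0])-s['tool_pos']; print('strap centre minus tcp, along -toolx mm',-v@M[:,0]*1000)"
```

```text
clock: 15.85
tool_pos: [0.4931, -0.3669, 0.0172]
eef_rot: [0.001, -0.088, 0.996, -0.0]
wrist_force: [-0.2, -0.4, 1.7]
gripper_width: 0.0243
finger_force: 80.8
t 15.8 tcp [ 0.4931 -0.3669  0.0172] w 0.0243 F [-0.2 -0.4  1.7] grip 80.8 q [-0.7   0.48  1.36  0.    1.3  -2.45]
tool y heading 100.1 tilt -1.0
turn 15.5
shift units now [-5.17 10.89 -2.07] after turn [-2.07 11.87 -2.07]
strap centre minus tcp, along -toolx mm 0.7049520515778185
```

```bash
python3 -m creep '0 0 -.5 0 1; 0 0 -.6 7.8 1; 0 0 -.6 7.7 1; -.41 .7 0 0 1; -.41 .9 0 0 1; -.41 .95 0 0 1; -.41 .95 0 0 1; -.41 .95 0 0 1; 0 .95 0 0 1; 0 .95 0 0 1'; python3 -m creep '0 .95 0 0 1; 0 .95 0 0 1; 0 .95 0 0 1;0 .95 0 0 1;0 .95 0 0 1; 0 .77 0 0 1; 0 0 0 0 1; 0 0 0 0 1'; python3 k.py .099 .06 .0295
```

```text
clock: 16.85
tool_pos: [0.5981, -0.1198, 0.0836]
eef_rot: [-0.001, 0.047, 0.999, 0.0]
wrist_force: [0.4, -0.1, -3.5]
gripper_width: 0.0238
finger_force: 80.2
clock: 17.65
tool_pos: [0.6186, 0.0987, 0.0837]
eef_rot: [-0.001, 0.046, 0.999, -0.0]
wrist_force: [-0.9, 0.4, -3.2]
gripper_width: 0.0243
finger_force: 80.2
t 17.6 tcp [0.6186 0.0987 0.0837] w 0.0243 F [-0.9  0.4 -3.2] grip 80.2 q [ 0.1   0.44  1.28 -0.    1.43 -1.38]
tool y heading 84.7 tilt -1.0
turn 0.1
shift units now [-0.04 -0.01  1.36] after turn [-0.04 -0.01  1.36]
```

```bash
python3 -m creep '-.04 0 .5 0 1; 0 0 .4 0 1; 0 0 .26 0 1; 0 0 .2 0 1; 0 0 0 0 1; 0 0 0 0 .5; 0 0 0 0 .5; 0 0 0 0 .5; 0 0 -.8 0 .5; 0 0 -1 0 .5'; python3 -m creep '0 0 -1 0 .4; 1 -.7 -.2 0 .4; 1 -.7 0 0 .4; 1 -.7 0 0 .4; .36 -.6 0 0 .4; 0 0 0 0 .4; 0 0 0 0 .4'; python3 k.py -.0364 -.0477 .072; python3 -c "
from h import *
d=grab('top')
cv2.imwrite('pics/c4.png',cv2.resize(d['image'][140:260,210:450,::-1],None,fx=3.3,fy=3.3,interpolation=cv2.INTER_CUBIC))"
```

```text
clock: 18.65
tool_pos: [0.6194, 0.0981, 0.1009]
eef_rot: [-0.002, 0.047, 0.999, -0.0]
wrist_force: [0.7, -0.2, 0.5]
gripper_width: 0.0424
finger_force: 0.0
clock: 19.35
tool_pos: [0.4771, 0.0032, 0.1509]
eef_rot: [0.001, 0.048, 0.999, 0.0]
wrist_force: [0.8, 0.2, -0.2]
gripper_width: 0.0513
finger_force: 0.0
t 19.4 tcp [0.4771 0.0032 0.1509] w 0.0513 F [ 0.8  0.2 -0.2] grip 0.0 q [-0.07 -0.03  1.68  0.    1.5  -1.55]
tool y heading 84.5 tilt -1.0
turn -0.1
shift units now [0.05 0.   1.97] after turn [0.05 0.   1.97]
```

View pics/c4.png

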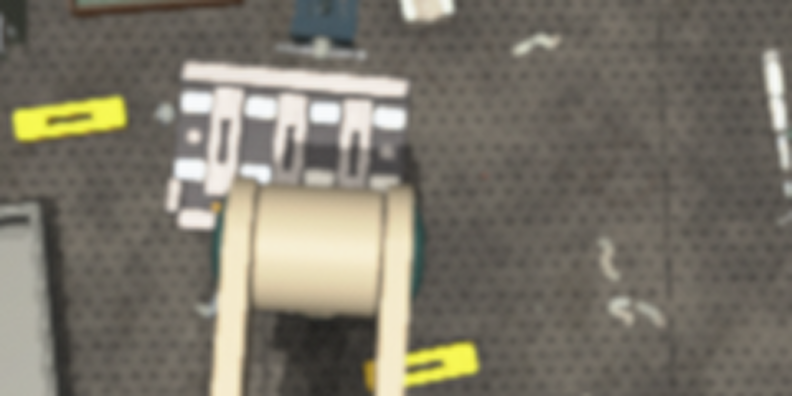

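All three straps lie in their lanes, at (222,140), (290,150) and (354,155). Next I'll grip the knob and crank to the dwell.

```bash
python3 -m creep '.05 0 .5 0 .4; 0 0 .8 0 .4; 0 0 .4 0 .4; 0 0 .27 0 .4; 0 0 0 0 .4; 0 0 0 0 1; 0 0 0 0 1; 0 0 0 0 1; 0 0 0 0 1' 80; python3 k.py -.0364 -.0477 .072;  python3 arc.py .92 2.95 16
```

```text
clock: 20.3
tool_pos: [0.4756, 0.0035, 0.0728]
eef_rot: [0.001, 0.047, 0.999, 0.0]
wrist_force: [-1.2, 0.2, 5.3]
gripper_width: 0.023
finger_force: 78.8
t 20.3 tcp [0.4756 0.0035 0.0728] w 0.023 F [-1.2  0.2  5.3] grip 78.8 q [-0.07  0.05  1.76  0.    1.33 -1.55]
tool y heading 84.6 tilt -1.0
turn -0.0
shift units now [0.01 0.   0.02] after turn [0.01 0.   0.02]
[[-0.16, -0.11], [-0.17, -0.08], [-0.18, -0.06], [-0.19, -0.04], [-0.19, -0.02], [-0.19, 0.01], [-0.19, 0.03], [-0.18, 0.06], [-0.17, 0.08], [-0.16, 0.1], [-0.15, 0.12], [-0.13, 0.14], [-0.11, 0.15], [-0.09, 0.17], [-0.07, 0.18], [-0.05, 0.18]]
```

```bash
python3 -m creep '-.16 -.11 0 0 1; -.17 -.08 0 0 1; -.18 -.06 0 0 1; -.19 -.04 0 0 1; -.19 -.02 0 0 1; -.19 .01 0 0 1; -.19 .03 0 0 1; -.18 .06 0 0 1; -.17 .08 0 0 1; -.16 .10 0 0 1'; python3 -m creep '-.15 .12 0 0 1; -.13 .14 0 0 1; -.11 .15 0 0 1; -.09 .17 0 0 1; -.07 .18 0 0 1; -.05 .18 0 0 1; 0 0 0 0 1; 0 0 0 0 1'; python3 k.py .0589 -.0114 .072
```

```text
clock: 21.3
tool_pos: [0.5456, -0.0056, 0.0727]
eef_rot: [-0.0, 0.048, 0.999, -0.001]
wrist_force: [-8.1, -4.7, 9.5]
gripper_width: 0.0232
finger_force: 79.3
clock: 22.1
tool_pos: [0.5743, 0.03, 0.0729]
eef_rot: [0.002, 0.047, 0.999, -0.0]
wrist_force: [2.1, -3.5, 4.9]
gripper_width: 0.023
finger_force: 78.9
t 22.1 tcp [0.5743 0.03   0.0729] w 0.023 F [ 2.1 -3.5  4.9] grip 78.9 q [-0.01  0.31  1.46 -0.    1.37 -1.49]
tool y heading 84.6 tilt -1.0
turn -0.0
shift units now [0.02 0.02 0.02] after turn [0.02 0.02 0.02]
```

```bash
for i in 1 2 3; do python3 -m creep '0 0 0 0 1; 0 0 0 0 1; 0 0 0 0 1; 0 0 0 0 1; 0 0 0 0 1; 0 0 0 0 1; 0 0 0 0 1; 0 0 0 0 1; 0 0 0 0 1; 0 0 0 0 1' | grep -E 'clock|tool_pos|width'; done; python3 -c "
from h import *
d=grab('scene')
cv2.imwrite('pics/c5.png',cv2.resize(d['image'][150:270,230:390,::-1],None,fx=4.8,fy=4.8,interpolation=cv2.INTER_CUBIC))"
```

```text
clock: 23.1
tool_pos: [0.5743, 0.03, 0.0729]
gripper_width: 0.0232
clock: 24.1
tool_pos: [0.5743, 0.03, 0.0729]
gripper_width: 0.0234
clock: 25.1
tool_pos: [0.5743, 0.03, 0.0729]
gripper_width: 0.0228
```

View pics/c5.png

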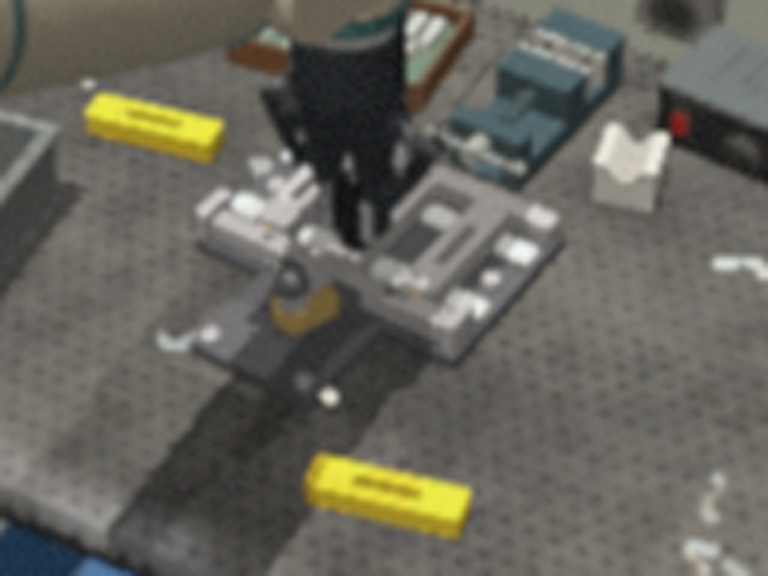

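The jaw is forward, and the right strap at (470,220) touches the fence. The hold has lasted over three seconds, so I'll add a short margin and crank back.

```bash
python3 -m creep '0 0 0 0 1; 0 0 0 0 1; 0 0 0 0 1; 0 0 0 0 1; .05 -.18 0 0 1; .07 -.18 0 0 1; .09 -.17 0 0 1; .11 -.15 0 0 1; .13 -.14 0 0 1; .15 -.12 0 0 1'; python3 -m creep '.16 -.10 0 0 1; .17 -.08 0 0 1; .18 -.06 0 0 1; .19 -.03 0 0 1; .19 -.01 0 0 1; .19 .02 0 0 1; .19 .04 0 0 1; .18 .06 0 0 1; .17 .08 0 0 1; .16 .11 0 0 1'; python3 -m creep '0 0 0 0 1; 0 0 0 0 1; 0 0 0 0 .4; 0 0 0 0 .4; 0 0 0 0 .4; 0 0 -.6 0 .4; 0 0 -1 0 .4; -.4 .4 -.5 0 .5; -1 .7 0 0 .5; -1 .7 0 0 .5'; python3 k.py .106 .06 .0285
```

```text
clock: 26.15
tool_pos: [0.5473, -0.0045, 0.0729]
eef_rot: [0.003, 0.047, 0.999, 0.0]
wrist_force: [5.9, 1.3, 3.4]
gripper_width: 0.0228
finger_force: 78.9
clock: 27.15
tool_pos: [0.4758, 0.0033, 0.0728]
eef_rot: [0.002, 0.047, 0.999, -0.0]
wrist_force: [3.5, -1.1, 5.2]
gripper_width: 0.0231
finger_force: 79.2
clock: 28.15
tool_pos: [0.5785, 0.0667, 0.1564]
eef_rot: [0.001, 0.048, 0.999, 0.0]
wrist_force: [-0.3, -0.9, 1.3]
gripper_width: 0.0429
finger_force: 0.0
t 28.1 tcp [0.5785 0.0667 0.1564] w 0.0429 F [-0.3 -0.9  1.3] grip 0.0 q [ 0.05  0.25  1.35  0.    1.53 -1.42]
tool y heading 84.5 tilt -1.0
turn -0.1
shift units now [-1.13  0.88  3.2 ] after turn [-1.13  0.88  3.2 ]
```

```bash
python3 -m creep '-1 .85 .2 0 .5; -.1 .03 1 0 .5; 0 0 .9 0 .5; 0 0 0 0 .5; 0 0 0 0 .5'; python3 k.py .105 .06 .0285; python3 -c "
from h import *
d=grab('scene')
cv2.imwrite('pics/c6.png',cv2.resize(d['image'][150:270,230:390,::-1],None,fx=4.8,fy=4.8,interpolation=cv2.INTER_CUBIC))"
```

```text
clock: 28.65
tool_pos: [0.6213, 0.0951, 0.0718]
eef_rot: [-0.001, 0.047, 0.999, -0.0]
wrist_force: [-0.7, -0.2, 0.3]
gripper_width: 0.0426
finger_force: 0.0
t 28.6 tcp [0.6213 0.0951 0.0718] w 0.0426 F [-0.7 -0.2  0.3] grip 0.0 q [ 0.09  0.46  1.28  0.    1.41 -1.38]
tool y heading 84.6 tilt -1.0
turn -0.0
shift units now [-0.11  0.07  1.08] after turn [-0.11  0.07  1.08]
```

View pics/c6.png

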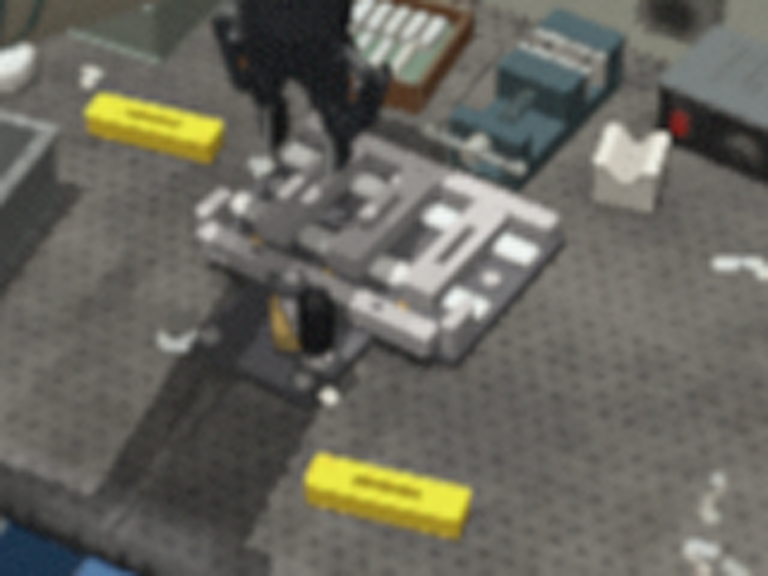

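The jaw is back, all three straps are still in their lanes, and the gripper stands over the left strap.

```bash
python3 -m creep '-.11 .07 .4 0 .5; 0 0 .4 0 .5; 0 0 .27 0 .5; 0 0 0 0 .5; 0 0 0 0 1; 0 0 0 0 1; 0 0 0 0 1; 0 0 0 0 1; 0 0 -.5 0 1; 0 0 -.7 0 1' 80; python3 -m creep '0 0 -.7 -5.2 1; 0 0 -.4 -5.1 1'
cat > cr.py <<'E'
from h import *
import sys
C=p2w({k:v for k,v in np.load("cam.npz").items()},[[171,206],[225,203],[229,272],[175,275]],.07)[:,:2] if 0 else np.array([[.547,.406],[.554,.249],[.353,.235],[.347,.389]])
c=C.mean(0); a=np.arctan2(*((C[0]+C[1]-C[2]-C[3])[::-1])); 
off=float(sys.argv[1]); plan([*(c+off*np.array([-np.sin(a),np.cos(a)])),.05],np.degrees(a)+90); print(c,np.degrees(a))
E
python3 cr.py .03
```

```text
clock: 29.7
tool_pos: [0.6247, 0.0976, 0.0745]
eef_rot: [-0.003, 0.047, 0.999, -0.0]
wrist_force: [-0.0, 0.2, -3.3]
gripper_width: 0.024
finger_force: 80.0
clock: 29.9
tool_pos: [0.627, 0.0978, 0.123]
eef_rot: [0.001, -0.044, 0.999, 0.0]
wrist_force: [0.4, 0.4, -3.2]
gripper_width: 0.0237
finger_force: 80.2
t 29.9 tcp [0.627  0.0978 0.123 ] w 0.0237 F [ 0.4  0.4 -3.2] grip 80.2 q [ 0.1   0.42  1.21  0.    1.5  -1.56]
tool y heading 95.1 tilt -1.0
turn 0.7
shift units now [3.9  6.67 1.82] after turn [3.98 6.62 1.82]
[0.45025 0.31975] 4.420557291202652
```

```bash
python3 -m creep '.5 .8 0 .6 1; .57 .97 0 0 1; .57 .97 0 0 1; .57 .97 0 0 1; .57 .97 0 0 1; .57 .97 0 0 1; .57 .97 0 0 1; 0 0 0 0 1; 0 0 0 0 1' ; python3 cr.py .03;
```

```text
clock: 30.8
tool_pos: [0.4491, 0.3503, 0.1203]
eef_rot: [-0.0, -0.039, 0.999, -0.0]
wrist_force: [0.2, -0.5, -3.4]
gripper_width: 0.0239
finger_force: 80.3
t 30.8 tcp [0.4491 0.3503 0.1203] w 0.0239 F [ 0.2 -0.5 -3.4] grip 80.3 q [ 0.6   0.25  1.43 -0.    1.46 -1.05]
tool y heading 94.4 tilt -1.0
turn -0.0
shift units now [ 0.03 -0.01  1.76] after turn [ 0.03 -0.01  1.76]
[0.45025 0.31975] 4.420557291202652
```

```bash
python3 -m creep '0 0 .7 0 1; 0 0 .7 0 1; 0 0 .4 0 1; 0 0 0 0 1; 0 0 0 0 .6; 0 0 0 0 .6; 0 0 0 0 .6; 0 0 -.7 0 .6; 0 0 -1 0 .5; 0 0 -.3 0 .5'; python3 k.py .105 0 .0285
python3 -c "
from h import *
d=grab('top')
cv2.imwrite('pics/c7.png',cv2.resize(d['image'][150:290,140:350,::-1],None,fx=3.5,fy=3.5,interpolation=cv2.INTER_CUBIC))"
```

```text
clock: 31.8
tool_pos: [0.4518, 0.351, 0.1352]
eef_rot: [0.004, -0.037, 0.999, 0.002]
wrist_force: [0.3, 0.9, 0.7]
gripper_width: 0.0426
finger_force: 0.0
t 31.8 tcp [0.4518 0.351  0.1352] w 0.0426 F [0.3 0.9 0.7] grip 0.0 q [ 0.6   0.24  1.42 -0.    1.48 -1.05]
tool y heading 94.3 tilt -1.0
turn 9.7
shift units now [-3.6  -8.14  2.66] after turn [-4.91 -7.42  2.66]
```

View pics/c7.png

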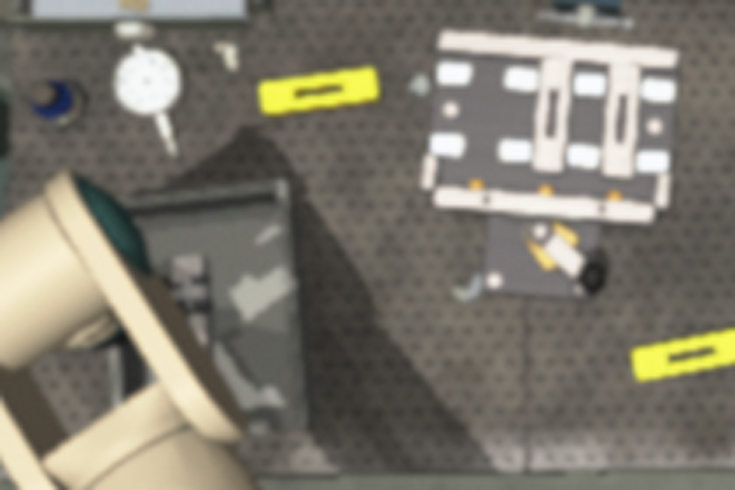

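The strap is in the crate at (190,300). The other two are in the middle (552,115) and right (620,120) lanes, the crank is open, and the instruments are in place.

```bash
python3 -m creep '0 0 0 4.9 .5; 0 0 0 4.8 .5; -.61 -.93 0 0 .5; -.61 -.93 0 0 .5; -.61 -.93 0 0 .5; -.61 -.93 0 0 .5; -.61 -.93 0 0 .5; -.61 -.93 0 0 .5; -.61 -.93 0 0 .5; -.61 -.92 0 0 .5'; python3 -m creep '0 0 .9 0 .5; 0 0 .6 0 .5; 0 0 0 0 .5; 0 0 0 0 .5'; python3 k.py .105 .0 .0285
```

```text
clock: 32.85
tool_pos: [0.6166, 0.0336, 0.1283]
eef_rot: [-0.0, 0.047, 0.999, 0.0]
wrist_force: [1.6, 0.2, -0.1]
gripper_width: 0.0426
finger_force: 0.0
clock: 33.25
tool_pos: [0.616, 0.0356, 0.069]
eef_rot: [-0.0, 0.047, 0.999, 0.0]
wrist_force: [0.8, -0.0, -0.1]
gripper_width: 0.0427
finger_force: 0.0
t 33.2 tcp [0.616  0.0356 0.069 ] w 0.0427 F [ 0.8 -0.  -0.1] grip 0.0 q [-0.    0.43  1.32  0.    1.39 -1.48]
tool y heading 84.6 tilt -1.0
turn 0.0
shift units now [-0.11  0.06  1.01] after turn [-0.11  0.06  1.01]
```

```bash
python3 -m creep '-.11 .06 .4 0 .5; 0 0 .4 0 .5; 0 0 .2 0 .5; 0 0 0 0 .5; 0 0 0 0 1; 0 0 0 0 1; 0 0 0 0 1; 0 0 0 0 1; 0 0 -.5 0 1; 0 0 -.7 0 1' 80; python3 -m creep '0 0 -.7 -5.0 1; 0 0 -.4 -4.8 1;0 0 0 0 1'; python3 cr.py -.03
```

```text
clock: 34.25
tool_pos: [0.6193, 0.0374, 0.0749]
eef_rot: [-0.002, 0.047, 0.999, -0.0]
wrist_force: [-0.1, -0.1, -1.8]
gripper_width: 0.024
finger_force: 80.1
clock: 34.55
tool_pos: [0.6222, 0.0374, 0.1238]
eef_rot: [0.003, -0.039, 0.999, -0.0]
wrist_force: [-0.2, 0.2, -2.7]
gripper_width: 0.0238
finger_force: 80.2
t 34.5 tcp [0.6222 0.0374 0.1238] w 0.0238 F [-0.2  0.2 -2.7] grip 80.2 q [ 0.    0.39  1.26  0.    1.49 -1.65]
tool y heading 94.4 tilt -1.0
turn 0.0
shift units now [3.75 6.62 1.82] after turn [3.75 6.62 1.82]
[0.45025 0.31975] 4.420557291202652
```

```bash
python3 -m creep '.5 .8 0 0 1; .54 .97 0 0 1; .54 .97 0 0 1; .54 .97 0 0 1; .54 .97 0 0 1; .54 .97 0 0 1; .54 .97 0 0 1; 0 0 0 0 1; 0 0 0 0 1' ; python3 cr.py -.03;
```

```text
clock: 35.45
tool_pos: [0.4503, 0.2904, 0.1194]
eef_rot: [-0.001, -0.038, 0.999, -0.001]
wrist_force: [0.1, -1.0, -2.1]
gripper_width: 0.0239
finger_force: 80.2
t 35.5 tcp [0.4503 0.2904 0.1194] w 0.0239 F [ 0.1 -1.  -2.1] grip 80.2 q [ 0.5   0.16  1.54 -0.    1.44 -1.14]
tool y heading 94.4 tilt -1.0
turn -0.0
shift units now [-0.06 -0.02  1.73] after turn [-0.06 -0.02  1.73]
[0.45025 0.31975] 4.420557291202652
```

```bash
python3 -m creep '0 0 .7 0 1; 0 0 .7 0 1; 0 0 .3 0 1; 0 0 0 0 1; 0 0 0 0 .6; 0 0 0 0 .6; 0 0 0 0 .6; 0 0 -.7 0 .6; 0 0 -1 0 .5; 0 0 -.3 0 .5'; python3 k.py .105 -.06 .0285
python3 -c "
from h import *
d=grab('top')
cv2.imwrite('pics/c8.png',cv2.resize(d['image'][150:290,140:350,::-1],None,fx=3.5,fy=3.5,interpolation=cv2.INTER_CUBIC))"
```

```text
clock: 36.45
tool_pos: [0.4533, 0.2911, 0.1387]
eef_rot: [0.004, -0.038, 0.999, 0.002]
wrist_force: [0.5, -0.9, 0.3]
gripper_width: 0.0429
finger_force: 0.0
t 36.5 tcp [0.4533 0.2911 0.1387] w 0.0429 F [ 0.5 -0.9  0.3] grip 0.0 q [ 0.5   0.14  1.52  0.    1.47 -1.15]
tool y heading 94.4 tilt -1.0
turn 9.8
shift units now [-3.4  -8.12  2.75] after turn [-4.74 -7.43  2.75]
```

View pics/c8.png

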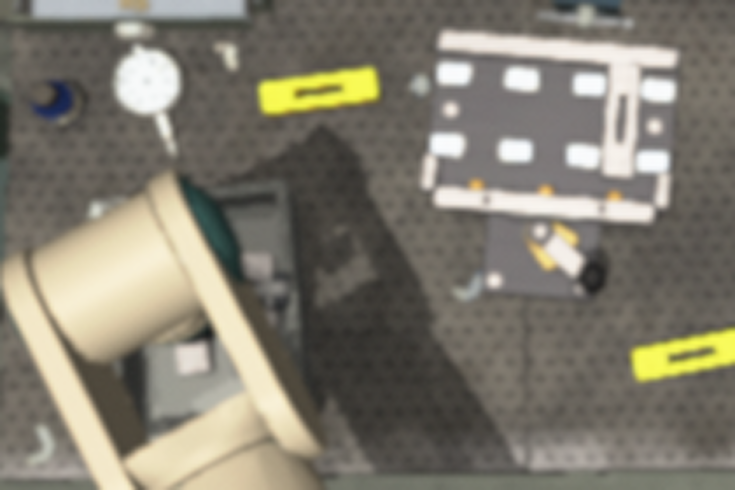

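The second strap is in the crate at (260,270), and the last one is in the right lane at (620,120).

```bash
python3 -m creep '0 0 0 4.9 .5; 0 0 0 4.9 .5; -.6 -.93 0 0 .5; -.6 -.93 0 0 .5; -.6 -.93 0 0 .5; -.6 -.93 0 0 .5; -.6 -.93 0 0 .5; -.6 -.93 0 0 .5; -.6 -.93 0 0 .5; -.6 -.92 0 0 .5'; python3 -m creep '0 0 .9 0 .5; 0 0 .6 0 .5; 0 0 0 0 .5; 0 0 0 0 .5'; python3 k.py .105 -.06 .0285
```

```text
clock: 37.5
tool_pos: [0.6148, -0.0257, 0.1322]
eef_rot: [-0.0, 0.047, 0.999, 0.0]
wrist_force: [0.6, 0.8, 0.1]
gripper_width: 0.0429
finger_force: 0.0
clock: 37.9
tool_pos: [0.6143, -0.0238, 0.0729]
eef_rot: [-0.0, 0.047, 0.999, 0.0]
wrist_force: [-0.6, 0.4, 0.6]
gripper_width: 0.0426
finger_force: 0.0
t 37.9 tcp [ 0.6143 -0.0238  0.0729] w 0.0426 F [-0.6  0.4  0.6] grip 0.0 q [-0.1   0.42  1.33  0.    1.4  -1.58]
tool y heading 84.6 tilt -1.0
turn 0.0
shift units now [-0.01  0.05  1.11] after turn [-0.01  0.05  1.11]
```

```bash
python3 -m creep '-.01 .05 .4 0 .5; 0 0 .4 0 .5; 0 0 .3 0 .5; 0 0 0 0 .5; 0 0 0 0 1; 0 0 0 0 1; 0 0 0 0 1; 0 0 0 0 1; 0 0 -.5 0 1; 0 0 -.7 0 1' 80; python3 -m creep '0 0 -.7 -5.0 1; 0 0 -.4 -4.8 1;0 0 0 0 1'; python3 cr.py 0
```

```text
clock: 38.9
tool_pos: [0.6139, -0.0219, 0.0754]
eef_rot: [-0.002, 0.047, 0.999, 0.0]
wrist_force: [0.9, 0.5, -2.5]
gripper_width: 0.0239
finger_force: 80.5
clock: 39.2
tool_pos: [0.6166, -0.0222, 0.1243]
eef_rot: [0.003, -0.039, 0.999, -0.0]
wrist_force: [-0.0, 0.2, -1.2]
gripper_width: 0.0239
finger_force: 80.6
t 39.2 tcp [ 0.6166 -0.0222  0.1243] w 0.0239 F [-0.   0.2 -1.2] grip 80.6 q [-0.1   0.37  1.28  0.    1.49 -1.74]
tool y heading 94.4 tilt -1.0
turn 0.0
shift units now [3.5  8.85 1.83] after turn [3.5  8.85 1.83]
[0.45025 0.31975] 4.420557291202652
```

```bash
python3 -m creep '.3 .7 0 0 1; .4 .97 0 0 1; .4 .97 0 0 1; .4 .97 0 0 1; .4 .97 0 0 1; .4 .97 0 0 1; .4 .97 0 0 1; .4 .97 0 0 1; .4 .97 0 0 1; 0 .38 0 0 1' ; python3 -m creep '0 0 0 0 1;0 0 0 0 1'; python3 cr.py 0
```

```text
clock: 40.2
tool_pos: [0.4457, 0.3224, 0.1194]
eef_rot: [-0.001, -0.039, 0.999, -0.0]
wrist_force: [0.5, 0.2, -2.5]
gripper_width: 0.0242
finger_force: 80.6
clock: 40.4
tool_pos: [0.4484, 0.3191, 0.1199]
eef_rot: [-0.001, -0.038, 0.999, -0.001]
wrist_force: [0.1, 0.4, -3.2]
gripper_width: 0.0239
finger_force: 80.5
t 40.4 tcp [0.4484 0.3191 0.1199] w 0.0239 F [ 0.1  0.4 -3.2] grip 80.5 q [ 0.55  0.2   1.49 -0.    1.45 -1.09]
tool y heading 94.3 tilt -1.0
turn -0.1
shift units now [-0.05  0.01  1.75] after turn [-0.05  0.01  1.75]
[0.45025 0.31975] 4.420557291202652
```

```bash
python3 -m creep '0 0 .7 0 1; 0 0 .6 0 1; 0 0 .35 0 1; 0 0 0 0 1; 0 0 0 0 .6; 0 0 0 0 .6; 0 0 0 0 .6; 0 0 -.7 0 .6; 0 0 -1 0 .5; 0 0 -1 0 .5'; python3 -m creep '0 -.9 0 0 .5; 0 -.95 0 0 .5; 0 -.95 0 0 .5; 0 -.95 0 0 .5; 0 -.95 0 0 .5; 0 -.95 0 0 .5; 0 -.95 0 0 .5; 0 -.95 0 0 .5; 0 -.95 0 0 .5; 0 -.95 0 0 .5'; python3 -m creep '0 0 0 0 .5; 0 0 0 0 .5'
python3 -c "
from h import *
d=grab('top')
cv2.imwrite('pics/c9.png',cv2.resize(d['image'][140:290,140:360,::-1],None,fx=3.5,fy=3.5,interpolation=cv2.INTER_CUBIC))"
```

```text
clock: 41.4
tool_pos: [0.4483, 0.3198, 0.165]
eef_rot: [0.0, -0.038, 0.999, 0.0]
wrist_force: [0.4, -0.5, -0.3]
gripper_width: 0.043
finger_force: 0.0
clock: 42.4
tool_pos: [0.4776, -0.0587, 0.1642]
eef_rot: [0.001, -0.038, 0.999, -0.0]
wrist_force: [-0.1, 0.3, 0.0]
gripper_width: 0.0427
finger_force: 0.0
clock: 42.6
tool_pos: [0.4775, -0.0576, 0.1638]
eef_rot: [0.001, -0.037, 0.999, 0.0]
wrist_force: [-0.5, 0.2, -0.2]
gripper_width: 0.0426
finger_force: 0.0
```

View pics/c9.png

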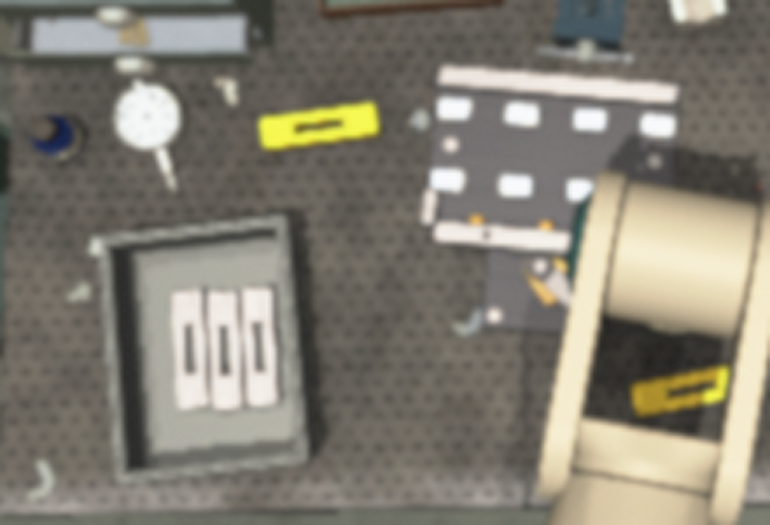

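All three straps lie in the crate at (188,350), (224,350) and (260,345). The fixture is open and the arm is clear.

```bash
python3 -c "
from station import manip
print(manip.sign_off())"
```

```text
the job is handed in; nothing more can be done
None
```

I squeezed all three straps on the cam's dwell for over three seconds, cranked the fixture open again, dropped the straps in the crate and handed the job in at about 43 s on the robot clock; sign-off returned no verdict.

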